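# Close up the socket row on its rail

## Task

Close up the sockets on the bench rail: push on the last one, from the rail's open end, so that the whole touching row slides along together until the first carrier is right against the black end cap. Push only, with the fingers: do not grip, lift or tip any socket, keep the row together, and leave the tools, socket and tub around the rail where they are.

Things in the scene. Friction and masses are not known exactly. Their poses are not given: they have to be found in the camera images.
- rail: Grey aluminium T-slot socket rail, screwed to the bench: 380 mm long, 36 mm wide, top face 14 mm above the bench; screwed ears (3 mm high) reach 34 mm from its centre line. Origin: middle of its underside. y runs along it from the open end (y = -190 mm) to the black end cap (outer face y = +190 mm; cap 42 mm wide, 28 mm high, 14 mm thick); z up.
- stop_face (a point): Middle of the end cap's inner face, the end stop that the first carrier is to meet: 176 mm from the rail's middle along its y, 20 mm above the bench.
- rear_face (a point): Middle of the upright rear face (32 mm wide, 12 mm high) of the last carrier, on which the row can be pushed: 20 mm above the bench. It still has to travel its distance from stop_face less 150 mm (five carriers of 30 mm).
- socket_front: Chromed hex socket, first of the row, nearest the end cap, the thickest: 28 mm across, 38 mm high, mouth up, fixed upright on its black carrier. Origin under the carrier's middle, on the rail's top face (14 mm above the bench); axes as the rail's. Carrier block: 30 mm long along the rail, 32 mm wide, 12 mm high; the socket on it reaches 64 mm above the bench.
- socket_2: Chromed hex socket, second of the row: 25.5 mm across, 38 mm high, mouth up, fixed upright on its black carrier. Origin under the carrier's middle, on the rail's top face (14 mm above the bench); axes as the rail's. Carrier as for the first; all five stand touching at the start, 60 to 150 mm short of the end cap.
- socket_3: Chromed hex socket, third of the row: 23 mm across, 38 mm high, mouth up, fixed upright on its black carrier. Origin under the carrier's middle, on the rail's top face (14 mm above the bench); axes as the rail's. Carrier as for the first; a foot under the rail's lips keeps each on the rail, so it slides only along it (1 mm play).
- socket_4: Chromed hex socket, fourth of the row: 20.5 mm across, 38 mm high, mouth up, fixed upright on its black carrier. Origin under the carrier's middle, on the rail's top face (14 mm above the bench); axes as the rail's. Carrier as for the first; each weighs 0.05 to 0.2 kg and slides with at most 0.5 N of drag.
- socket_rear: Chromed hex socket, last of the row, at the open end, the thinnest: 18 mm across, 38 mm high, mouth up, fixed upright on its black carrier. Origin under the carrier's middle, on the rail's top face (14 mm above the bench); axes as the rail's. Carrier as for the first.
- ratchet: Bystander: 1/2-inch ratchet, 230 mm long, 26 mm thick, its square drive pointing up to 40 mm, lying loose beside the rail on its far side, roughly along it. Origin under the middle; x axis towards the head.
- loose_socket: Bystander: a single chromed socket, 26 mm across, 38 mm high, standing loose on the bench on the near side of the rail, 85 to 105 mm from the rail's centre line. Origin under its centre.
- grease_tub: Bystander: white round tub with a black lid, 72 mm across, 62 mm high, loose on the bench on the near side, by the end cap. Origin under its centre.
- spanner: Bystander: combination spanner, 170 mm long, 8 mm thick, lying loose on the far side beyond the ratchet. Origin under its middle.

How it is judged:
By the outcome, as a careful person would: the job done as asked, in the order asked, and still so for the second after the job is handed in, with the robot touching nothing.
It also fails if it takes over 35 s, if anything falls off the work surface, if the arm or the gripper's body presses on something with over 40 N, if the wrist force passes 120 N, or if a joint passes its speed limit or range.

## Robot

A 6-joint arm with a two-finger parallel gripper is mounted at the origin on the work surface. World frame = base frame: x ahead of the robot, y to its left, z up, the work surface at z = 0. Lengths are in m, angles in rad, forces in N, time in s.
With the tool pointing down it reaches from about 0.25 to 0.8 m from the base axis. Payload 3.9 kg.
Tool frame: the origin (TCP) lies at the very end of the fingers, on their centre line; the grasp point (between the pads) lies 19 mm behind it; z points along the fingers, x is the direction in which the jaws open and shut, and the axes are right-handed (so a half turn about z gives the same grasp; the last joint's range is limited). The gripper opens to 85 mm and grips with 20 to 120 N. Pads are 22 mm wide; open, the fingers measure 114 mm over their backs; the gripper's body (76 mm by 85 mm) begins 54 mm behind the grasp point. The pads swing forward as they close: fully open they stand 13 mm farther back than shut.
Start: joints at [1.116, 0.26, -0.138, 1.173, 0, 1.571], TCP at [0.231, 0.472, 0.231] pointing down, gripper open.
Joint ranges: [-2.78, 2.78], [-0.83, 1.72], [-1.28, 1.37], [-1.9, 2.12], [-1.57, 1.48], [-3.14, 3.14]. Speed limits (rad/s): [2.57, 2.57, 3.14, 3.14, 3.14, 3.14].

## Interface

Orientations are given as [roll, pitch, yaw] about the fixed x, y, z axes, in that order (R = Rz(yaw) Ry(pitch) Rx(roll)).
In Python, from plant import sense, grab_frame, close_job, look_for, mark_of gives the robot as it stands.
- The arm moves only by the shell command python3 -m jog 'ROWS' [FORCE]. ROWS is JSON, a list that holds one entry, the list of rows, each a list of 7 numbers: the turn, a rotation vector about the tool's x, y, z in degrees, then the shift along the tool's x, y, z in mm, then the gripper command: -1 is fully open, 1 is shut, values between are in proportion. A call has 1 to 20 rows; each row shifts and turns the commanded pose from where the row before left it, along the tool's axes as they then stand; what a row does not reach is not made up. A row lasts 1/12 s, in which the tool goes at most 41.7 mm and 7.16 degrees, less where a joint would pass 70% of its speed; a pose out of reach is approached as far as the arm can. A call is refused whole if a number of a shift passes 41.7 or a number of a turn 7.16, either way. A call with a gripper value outside its range is refused whole. The fingers move at their own pace and stop on an object; FORCE is the grip in N (left out, the last holds). Time passes only in rows, so rows that do not move let the fingers close. It gives the time, the measured TCP pose, the force and the opening at its end, in the units of the state.
- sense(): the state, without advancing time (a new reading comes with each control period).
- grab_frame(name): name is "scene" or "top" or "wrist"; returns a dict with "img" (480x640x3 uint8, red, green, blue), "depth" (480x640 float32, m along the optical axis (not along the pixel's ray), 0 where there is no reading), "fx", "fy", "cx", "cy" (pixels), "world_to_cam" (4x4, takes a point from world to camera coordinates). Camera axes: x right, y down, z forward; pixel columns grow to the right and rows downward; lengths in m; the calibration is good to about 2 mm. A picture is of the moment at which its call begins.
- close_job(): hands the job in, once; it reports no verdict.
Trained networks look in a picture, given as the dict that the camera call returned (one of the last four; its "shot" number tells which), for a name from the list of things; names that differ only in an ending like _2 or _b are one class to them, and where a whole thing is asked for, a point or a joint stands for the part that bears it (a point fixed in the world has none). Each returns a list of dicts, best first, with "conf" (0 to 1); they miss things now and then, are a little off and sometimes report something else, mostly with a low value. They report only what shows in the picture. A call takes as long as a camera call.
- look_for(name, picture): "xyz" ([x, y, z] in m, in world coordinates, good to about 4 mm: the middle of the surface that is visible of it).
- mark_of(name, picture): "xyz" ([x, y, z] in m, in world coordinates, good to about 4 mm: a listed point, or the origin of a listed thing).
The state is a dict: "clock": time; "qpos": joint angles; "dq": joint speeds; "tau": joint torques, N m; "eef_pos": TCP position; "eef_rot": TCP orientation; "force": force on the tool from outside, world axes, zero at the start; "ft_torque": the same for the moment, N m; "grip_width": finger opening in m.
Only numpy, scipy, OpenCV 4.12 (cv2) and the standard library are available. Lean on these libraries where they do the work, as an engineer would, in place of code of your own. Each camera call takes 0.05 s, during which the arm holds its last target. There are 200 camera calls.

## Working session

There is one attempt and no reset: what is moved stays moved. The work goes in short steps, Python scripts to look and compute and a shell command to move; the robot and the scene stay as the last step left them, time stands still between calls to the robot, and variables do not carry over. Pictures are saved under pics/ and viewed, about 8 in all and at most 12, crops included, and the job is handed in when it is done.

```bash
mkdir -p pics; cat > h.py <<'E'
from plant import *
import numpy as np, cv2
from scipy.spatial.transform import Rotation as R
np.set_printoptions(precision=4,suppress=True)
E
python3 - <<'E'
from h import *
for c in ("top","scene"):
    p=grab_frame(c); cv2.imwrite(f"pics/{c}1.png",p["img"][:,:,::-1])
    for n in ("rail","stop_face","rear_face","socket_front","socket_rear","socket_3","ratchet","loose_socket","grease_tub","spanner"):
        r=mark_of(n,p); print(c,n,[(np.round(d["xyz"],4).tolist(),round(d["conf"],2)) for d in r[:5]])
s=sense();print(s["clock"],s["eef_pos"],s["eef_rot"],s["grip_width"])
E
```

```text
top rail [([0.556, -0.0243, 0.0026], 0.94), ([0.7358, -0.0445, 0.0004], 0.69), ([0.5687, 0.0251, 0.015], 0.4)]
top stop_face [([0.5911, 0.1464, 0.021], 0.79)]
top rear_face [([0.5431, -0.1093, 0.021], 0.86)]
top socket_front [([0.571, 0.0218, 0.0163], 0.9)]
top socket_rear [([0.5428, -0.0963, 0.0146], 0.6)]
top socket_3 [([0.5488, -0.0679, 0.0148], 0.93), ([0.5611, -0.0365, 0.0094], 0.8), ([0.5593, -0.0023, 0.0145], 0.57)]
top ratchet [([0.6619, -0.0495, 0.0027], 0.86)]
top loose_socket [([0.453, -0.0405, 0.0027], 0.6)]
top grease_tub [([0.4855, 0.1549, -0.0005], 0.96)]
top spanner [([0.7388, -0.0433, 0.0011], 0.57)]
scene rail [([0.5609, -0.0262, -0.0008], 0.97)]
scene stop_face [([0.5917, 0.1441, 0.0219], 0.96)]
scene rear_face []
scene socket_front [([0.5653, 0.0219, 0.0141], 0.93)]
scene socket_rear [([0.5478, -0.0993, 0.0197], 0.9)]
scene socket_3 [([0.5608, -0.0351, 0.0157], 0.86), ([0.5533, -0.0656, 0.012], 0.72), ([0.5636, -0.004, 0.0081], 0.67)]
scene ratchet [([0.6629, -0.0492, -0.0009], 0.84)]
scene loose_socket [([0.45, -0.0418, -0.0042], 0.89), ([0.5605, -0.0297, -0.0008], 0.67)]
scene grease_tub [([0.4848, 0.1618, 0.0016], 0.78), ([0.4489, -0.042, -0.0004], 0.54)]
scene spanner [([0.7404, -0.0454, 0.0005], 0.66), ([0.663, -0.0509, 0.0014], 0.21)]
1.1 [0.2306 0.4716 0.2313] [-3.1416 -0.      1.116 ] 0.08573213078707609
```

View pics/top1.png

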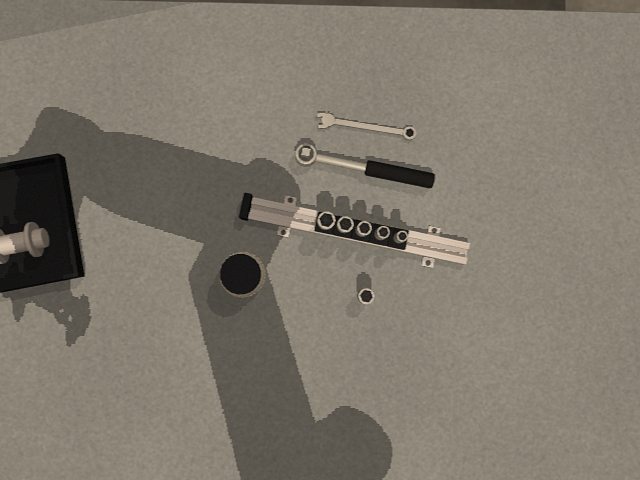

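View pics/scene1.png

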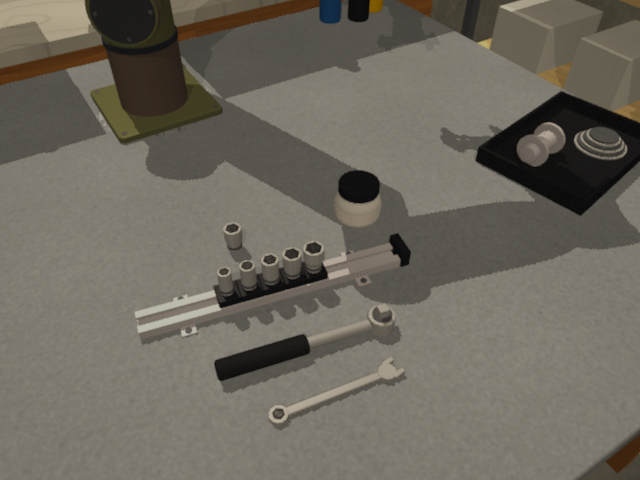

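The top view shows the row at (315–408, 212–240), the end cap at (246, 207) and the open end at (467, 252). The loose socket is at (366, 296) and the tub at (240, 274). The scene view agrees. Next I'll refine the rail axis from depth.

```bash
cat >> h.py <<'E'
def cloud(p):
    v,u=np.mgrid[0:480,0:640]; z=p["depth"]
    P=np.stack([(u-p["cx"])/p["fx"]*z,(v-p["cy"])/p["fy"]*z,z,np.ones_like(z)],-1)
    W=P@np.linalg.inv(p["world_to_cam"]).T
    return np.where(z[...,None]>0,W[...,:3],np.nan)
E
python3 - <<'E'
from h import *
p=grab_frame("top"); W=cloud(p).reshape(-1,3)
a=np.deg2rad(79.2); d=np.array([np.cos(a),np.sin(a)]); c=np.array([.559,-.025])
for i in range(4):
    n=np.array([d[1],-d[0]]); r=W[:,:2]-c; s=r@d; t=r@n
    m=(abs(s)<.18)&(abs(t)<.024)&(W[:,2]>.009)&(W[:,2]<.03)
    q=W[m][:,:2].astype(np.float32); l=cv2.fitLine(q,cv2.DIST_L2,0,1e-4,1e-4).ravel()
    d=l[:2]*np.sign(l[1]); n=np.array([d[1],-d[0]]); c=c+n*((l[2:]-c)@n)
print("angle",np.rad2deg(np.arctan2(d[1],d[0])),"c",c,m.sum())
r=W[:,:2]-c;s=r@d;t=r@n
for lo,hi in((.009,.019),(.021,.032),(.045,.075)):
    m=(abs(t)<.012)&(W[:,2]>lo)&(W[:,2]<hi)&(abs(s)<.22); print(lo,np.sort(s[m])[[0,1,2,-3,-2,-1]],np.median(W[m][:,2]))
m=(abs(t)<.014)&(abs(s)<.21);o=np.argsort(s[m]);S=s[m][o];Z=W[m][:,2][o]
for e in np.arange(-.2,.2,.005):
    k=(S>=e)&(S<e+.005); print(f"{e:.3f}:{np.median(Z[k])*1000:.0f}",end=" ")
print()
for nme in("rear_face","stop_face","rail"):
    for x in mark_of(nme,p)[:1]:
        v=np.array(x["xyz"])[:2]-c; print(nme,v@d,v@n)
E
```

```text
angle 78.5374 c [ 0.5567 -0.0245] 2842
0.009 [-0.1907 -0.1901 -0.1899  0.1751  0.1752  0.1753] 0.013950414342870254
0.021 [-0.0861 -0.0859 -0.0859  0.1889  0.1889  0.1891] 0.025890160979085253
0.045 [-0.0794 -0.0786 -0.0784  0.0635  0.0638  0.0641] 0.0635663507602583
-0.200:-0 -0.195:1 -0.190:10 -0.185:8 -0.180:11 -0.175:7 -0.170:11 -0.165:11 -0.160:10 -0.155:11 -0.150:6 -0.145:11 -0.140:8 -0.135:11 -0.130:10 -0.125:9 -0.120:10 -0.115:11 -0.110:8 -0.105:11 -0.100:11 -0.095:9 -0.090:15 -0.085:26 -0.080:61 -0.075:62 -0.070:59 -0.065:28 -0.060:25 -0.055:26 -0.050:63 -0.045:62 -0.040:62 -0.035:35 -0.030:26 -0.025:25 -0.020:63 -0.015:63 -0.010:63 -0.005:51 0.000:26 0.005:26 0.010:63 0.015:63 0.020:64 0.025:62 0.030:26 0.035:29 0.040:62 0.045:63 0.050:64 0.055:64 0.060:27 0.065:9 0.070:11 0.075:10 0.080:11 0.085:12 0.090:9 0.095:10 0.100:7 0.105:11 0.110:11 0.115:12 0.120:10 0.125:9 0.130:11 0.135:11 0.140:8 0.145:11 0.150:11 0.155:9 0.160:9 0.165:12 0.170:13 0.175:27 0.180:27 0.185:27 0.190:-0 0.195:-0 
rear_face -0.013837346163702134 0.005586422908841752
stop_face 0.176293066689062 0.00376583069169443
rail -0.004111363584113251 -0.0023037770966299817
```

```bash
python3 -m jog '[[[0,0,7,0,0,0,1],[0,0,7,0,0,0,1],[0,0,7,0,0,0,1],[0,0,7,0,0,0,1],[0,0,7,0,0,0,1],[0,0,7,0,0,0,1],[0,0,7,0,0,0,1],[0,0,7,0,0,0,1],[0,0,7,0,0,0,1],[0,0,7,0,0,0,1],[0,0,5,0,0,0,1],[0,0,0,0,0,0,1]]]' 20
```

```text
clock: 2.3
eef_pos: [0.2306, 0.4716, 0.2313]
eef_rot: [-3.142, -0.0, -0.194]
force: [0.2, -0.2, -0.7]
grip_width: 0.0003
```

```bash
python3 -m jog '[[[0,0,0,20,32,0,1],[0,0,0,21,33,0,1],[0,0,0,21,33,0,1],[0,0,0,21,33,0,1],[0,0,0,21,33,0,1],[0,0,0,21,33,0,1],[0,0,0,21,33,0,1],[0,0,0,21,33,0,1],[0,0,0,21,33,0,1],[0,0,0,21,33,0,1],[0,0,0,21,33,0,1],[0,0,0,21,33,0,1],[0,0,0,21,33,0,1],[0,0,0,21,33,0,1],[0,0,0,21,33,0,1],[0,0,0,21,33,0,1],[0,0,0,21,33,0,1],[0,0,0,21,33,0,1],[0,0,0,20,33,0,1],[0,0,0,18,33,0,1]]]'
python3 - <<'E'
from h import *
s=sense();print(s["eef_pos"],s["eef_rot"],s["qpos"])
p=grab_frame("wrist");cv2.imwrite("pics/w1.png",p["img"][:,:,::-1])
c=np.array([.5567,-.0245]);a=np.deg2rad(78.7);d=np.array([np.cos(a),np.sin(a)]);n=np.array([d[1],-d[0]])
v=s["eef_pos"][:2]-c;print("tcp s,t",v@d,v@n)
for nm in("rear_face","rail","socket_rear"):
    for x in mark_of(nm,p)[:1]: v=np.array(x["xyz"])[:2]-c;print(nm,x["conf"],x["xyz"],v@d,v@n)
W=cloud(p).reshape(-1,3);r=W[:,:2]-c;s_=r@d;t=r@n
for e in np.arange(-.18,.07,.02):
    k=(s_>e)&(s_<e+.02)&(abs(t)<.026)&(W[:,2]>.0125)&(W[:,2]<.03)
    if k.sum()>20: print(round(e,3),k.sum(),np.percentile(t[k],[1,99]))
E
```

```text
clock: 3.97
eef_pos: [0.5121, -0.2569, 0.2313]
eef_rot: [-3.142, -0.001, -0.191]
force: [0.6, -0.2, -0.0]
grip_width: -0.0006
[ 0.5121 -0.2569  0.2313] [-3.1416 -0.0006 -0.1907] [-0.4651  0.3423 -0.0196  1.2084  0.0002  1.2965]
tcp s,t -0.2366329732978278 0.0018389481760368637
rear_face 0.74 [0.545, -0.1084, 0.0171] -0.08456613973969827 0.004966689996951928
socket_rear 0.88 [0.5433, -0.0943, 0.0144] -0.07107258149940332 0.0005368044436031531
-0.18 432 [-0.0162  0.0188]
-0.16 446 [-0.0161  0.0184]
-0.14 457 [-0.0169  0.0189]
-0.12 511 [-0.0169  0.0184]
-0.1 781 [-0.0167  0.0189]
-0.08 469 [-0.0166  0.019 ]
-0.06 480 [-0.0165  0.0188]
```

View pics/w1.png

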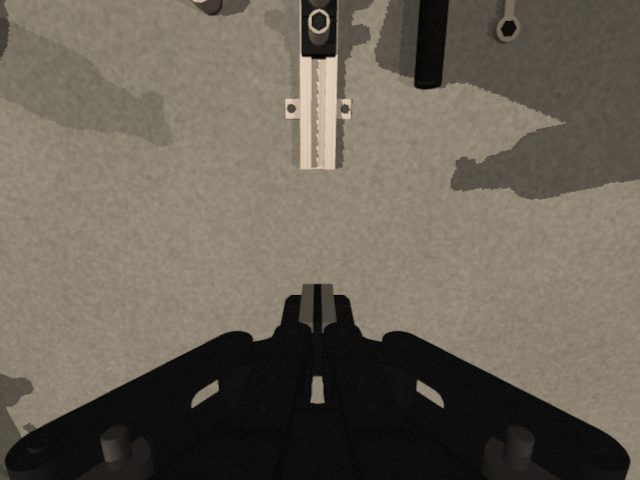

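The wrist view shows the shut fingers, centred near (318, 290), in line with the rail (centre about column 319). The rear carrier's rear edge is at row 57. I misjudged the distance and overshot backward, harmlessly. Next I'll go down over the rail behind the row.

```bash
python3 -m jog '[[[0,0,0.4,-1,-16,20,1],[0,0,0,0,-16,30,1],[0,0,0,0,-16,30,1],[0,0,0,0,-16,30,1],[0,0,0,0,-16,30,1],[0,0,0,0,-16,30,1],[0,0,0,0,-14,30,1],[0,0,0,0,0,11,1],[0,0,0,0,0,2,1],[0,0,0,0,0,0,1],[0,0,0,0,0,0,1]]]'
python3 - <<'E'
from h import *
s=sense();print(s["eef_pos"],s["eef_rot"],s["force"])
p=grab_frame("wrist");cv2.imwrite("pics/w2.png",p["img"][:,:,::-1])
c=np.array([.5567,-.0245]);a=np.deg2rad(78.7);d=np.array([np.cos(a),np.sin(a)]);n=np.array([d[1],-d[0]])
v=s["eef_pos"][:2]-c;print("tcp s,t",v@d,v@n)
E
```

```text
clock: 5.08
eef_pos: [0.5329, -0.1464, 0.0195]
eef_rot: [3.141, -0.002, -0.199]
force: [0.4, -0.3, 1.4]
grip_width: -0.0002
[ 0.5329 -0.1464  0.0195] [ 3.1415 -0.0017 -0.1987] [ 0.4446 -0.2576  1.4453]
tcp s,t -0.12421889583737306 0.0005454757781262199
```

View pics/w2.png

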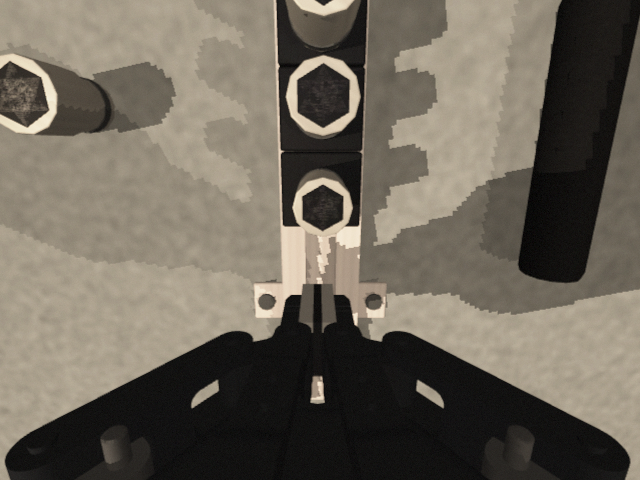

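The fingers are centred on the rail (column 318, row 290), with the rear carrier's edge at row 227. I'll make a slow approach to contact.

```bash
python3 -m jog '[[[0,0,0,0,-3,2,1],[0,0,0,0,-4,0,1],[0,0,0,0,-4,0,1],[0,0,0,0,-4,0,1],[0,0,0,0,-3,0,1],[0,0,0,0,-2,0,1],[0,0,0,0,-1,0,1],[0,0,0,0,-1,0,1],[0,0,0,0,-1,0,1],[0,0,0,0,-1,0,1],[0,0,0,0,-1,0,1],[0,0,0,0,-1,0,1],[0,0,0,0,-1,0,1],[0,0,0,0,-1,0,1],[0,0,0,0,-1,0,1],[0,0,0,0,-1,0,1],[0,0,0,0,-1,0,1],[0,0,0,0,-1,0,1],[0,0,0,0,-1,0,1],[0,0,0,0,-1,0,1]]]'
cat >> h.py <<'E'
c=np.array([.5567,-.0245]);a=np.deg2rad(78.7);d=np.array([np.cos(a),np.sin(a)]);n=np.array([d[1],-d[0]])
def chk(save=None,cam="wrist"):
    s=sense(); v=s["eef_pos"][:2]-c; f=np.array(s["force"])
    print("t",s["clock"],"tcp s,t,z",v@d,v@n,s["eef_pos"][2],"F along,across,z",f[:2]@d,f[:2]@n,f[2])
    p=grab_frame(cam)
    if save: cv2.imwrite(f"pics/{save}.png",p["img"][:,:,::-1])
    W=cloud(p).reshape(-1,3); r=W[:,:2]-c; S=r@d; T=r@n-.001
    m=(abs(T)<.013)&(W[:,2]>.021)&(W[:,2]<.032)&(S>v@d+.006)&(S<.171)
    if m.sum()>5: print(cam,"carrier s range",np.percentile(S[m],[.5,99.5]))
    return p
E
python3 -c "
from h import *
chk('w3'); chk(cam='top')"
```

```text
clock: 6.8
eef_pos: [0.539, -0.1133, 0.0163]
eef_rot: [3.142, 0.0, -0.2]
force: [-0.6, -0.7, 0.0]
grip_width: -0.0
t 6.8 tcp s,t,z -0.09057215490373934 5.451008235246713e-05 0.016277504527812105 F along,across,z -0.8138770361726335 -0.45330249685532426 0.045995618087093154
wrist carrier s range [-0.0841  0.0238]
t 6.85 tcp s,t,z -0.09033187697177489 7.738031804362763e-05 0.01630298299049748 F along,across,z -0.8361596618152801 -0.2430085209977138 -0.6287748991700696
top carrier s range [-0.0771  0.071 ]
```

Contact is made and the row has moved about 7 mm, with about 105 mm left.

```bash
python3 -m jog '[[[0,0,0,0,-1,0,1],[0,0,0,0,-2,0,1],[0,0,0,0,-2,0,1],[0,0,0,0,-2,0,1],[0,0,0,0,-2,0,1],[0,0,0,0,-2,0,1],[0,0,0,0,-2,0,1],[0,0,0,0,-2,0,1],[0,0,0,0,-2,0,1],[0,0,0,0,-2,0,1],[0,0,0,0,-2,0,1],[0,0,0,0,-2,0,1],[0,0,0,0,-2,0,1],[0,0,0,0,-2,0,1],[0,0,0,0,-2,0,1],[0,0,0,0,-2,0,1],[0,0,0,0,-2,0,1],[0,0,0,0,-2,0,1],[0,0,0,0,-2,0,1],[0,0,0,0,-1,0,1]]]'
python3 -c "
from h import *
chk('w4'); chk(cam='top')"
```

```text
clock: 8.57
eef_pos: [0.5466, -0.0758, 0.0163]
eef_rot: [-3.141, 0.0, -0.2]
force: [-0.1, -1.1, 0.6]
grip_width: -0.0001
t 8.5667 tcp s,t,z -0.052326008447658716 0.0001732061345150098 0.01629764559526633 F along,across,z -1.1348454234174943 0.13161180437490505 0.608670485963159
wrist carrier s range [-0.0457  0.0621]
t 8.6167 tcp s,t,z -0.05217185509626328 0.00018719634092469845 0.01630902455327091 F along,across,z -0.3592259527163056 -0.37948397735294676 -0.029738079781082657
top carrier s range [-0.0338  0.1093]
```

View pics/w4.png

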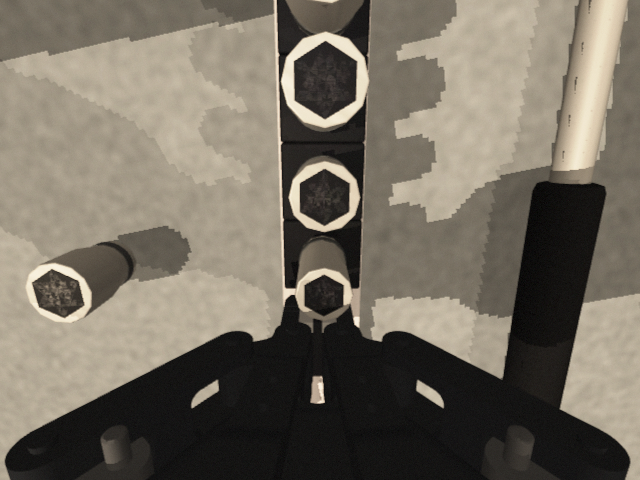

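Fingertips sit squarely behind the rear carrier (about (318, 295)), the row is closed up, and the neighbours are clear. I'll continue with about 66 mm left.

```bash
python3 -m jog '[[[0,0,0,0,-1,0,1],[0,0,0,0,-2,0,1],[0,0,0,0,-3,0,1],[0,0,0,0,-3,0,1],[0,0,0,0,-3,0,1],[0,0,0,0,-3,0,1],[0,0,0,0,-3,0,1],[0,0,0,0,-3,0,1],[0,0,0,0,-3,0,1],[0,0,0,0,-3,0,1],[0,0,0,0,-3,0,1],[0,0,0,0,-3,0,1],[0,0,0,0,-3,0,1],[0,0,0,0,-3,0,1],[0,0,0,0,-3,0,1],[0,0,0,0,-3,0,1],[0,0,0,0,-3,0,1],[0,0,0,0,-3,0,1],[0,0,0,0,-2,0,1],[0,0,0,0,-1,0,1]]]'
python3 -c "
from h import *
chk('w5'); chk('t5',cam='top')"
```

```text
clock: 10.33
eef_pos: [0.5574, -0.0229, 0.0163]
eef_rot: [-3.141, 0.0, -0.2]
force: [-0.9, -1.0, 0.8]
grip_width: 0.0004
t 10.3333 tcp s,t,z 0.0017464332752943417 0.00033247829823791135 0.01628818700830169 F along,across,z -1.1524302494795633 -0.7165331903291062 0.7581743453335076
wrist carrier s range [0.0082 0.1165]
t 10.3833 tcp s,t,z 0.0018250008841856605 0.0003315804481294636 0.0162916083291572 F along,across,z -0.034056195640854096 0.07428837326939698 1.1447773269154107
top carrier s range [0.0281 0.1627]
```

```bash
python3 -m jog '[[[0,0,0,0,-1,0,1],[0,0,0,0,-1,0,1],[0,0,0,0,-1,0,1],[0,0,0,0,-1,0,1],[0,0,0,0,-1,0,1],[0,0,0,0,-1,0,1],[0,0,0,0,-1,0,1],[0,0,0,0,-1,0,1],[0,0,0,0,-1,0,1],[0,0,0,0,-1,0,1],[0,0,0,0,-1,0,1]]]'
python3 -m jog '[[[0,0,0,0,-1,0,1],[0,0,0,0,-0.5,0,1]]]'
python3 -m jog '[[[0,0,0,0,-0.5,0,1],[0,0,0,0,-0.5,0,1]]]'
python3 -c "
from h import *
chk('w6'); chk(cam='top')"
```

```text
clock: 11.35
eef_pos: [0.5595, -0.0123, 0.0163]
eef_rot: [3.142, 0.0, -0.2]
force: [-0.1, -1.1, -0.2]
grip_width: -0.0001
clock: 11.52
eef_pos: [0.5597, -0.0114, 0.0163]
eef_rot: [3.14, -0.0, -0.2]
force: [-1.0, -4.0, 0.9]
grip_width: 0.0004
clock: 11.68
eef_pos: [0.5596, -0.0113, 0.0163]
eef_rot: [3.138, 0.0, -0.201]
force: [-0.9, -6.3, 0.1]
grip_width: -0.0002
t 11.6833 tcp s,t,z 0.013489133874247551 0.0002934528128863159 0.016292170234149087 F along,across,z -6.3817565050814835 0.327624375760172 0.06809962021613858
wrist carrier s range [0.0202 0.128 ]
t 11.7333 tcp s,t,z 0.01349277648215168 0.0003226184488007513 0.016307023019059074 F along,across,z -5.230576734820983 -0.2965490688614594 0.45586311548898095
top carrier s range [0.0415 0.1692]
```

The TCP has stalled and the force is rising, so the row is on the stop. I'll press once more briefly to confirm, then back off slowly along the rail and rise.

```bash
python3 -m jog '[[[0,0,0,0,-1,0,1],[0,0,0,0,-0.5,0,1],[0,0,0,0,0,0,1]]]'
python3 -m jog '[[[0,0,0,0,1,0,1],[0,0,0,0,1,0,1],[0,0,0,0,1,0,1],[0,0,0,0,1,0,1],[0,0,0,0,2,0,1],[0,0,0,0,4,0,1],[0,0,0,0,8,0,1],[0,0,0,0,10,0,1],[0,0,0,0,10,-10,1],[0,0,0,0,10,-30,1],[0,0,0,0,10,-30,1],[0,0,0,0,10,-30,1],[0,0,0,0,10,-30,1],[0,0,0,0,10,-30,1],[0,0,0,0,0,-20,1],[0,0,0,0,0,0,1],[0,0,0,0,0,0,1]]]'
python3 - <<'E'
from h import *
q=chk('w7')
p=chk(None,cam='top'); W=cloud(p).reshape(-1,3); r=W[:,:2]-c; S=r@d; T=r@n-.001
for e in np.arange(.0,.2,.005):
    k=(S>=e)&(S<e+.005)&(abs(T)<.014); print(f"{e:.3f}:{np.nanmedian(W[k][:,2])*1000:.0f}",end=" ")
cv2.imwrite("pics/t7.png",cv2.resize(p["img"][130:320,200:470,::-1],None,fx=2.9,fy=2.9,interpolation=cv2.INTER_CUBIC))
print()
for nm in("ratchet","loose_socket","grease_tub","spanner","rear_face","stop_face"): print(nm,[x["xyz"] for x in mark_of(nm,p)[:1]])
E
```

```text
clock: 12.03
eef_pos: [0.5596, -0.0113, 0.0163]
eef_rot: [3.136, -0.0, -0.202]
force: [-1.9, -9.1, 2.2]
grip_width: -0.0003
clock: 13.45
eef_pos: [0.5436, -0.096, 0.1984]
eef_rot: [-3.141, -0.004, -0.201]
force: [0.4, 0.4, -1.3]
grip_width: -0.0002
t 13.45 tcp s,t,z -0.07265977177957397 0.0011539152573044932 0.19844453587942285 F along,across,z 0.4490628631773971 0.3244370576498786 -1.2994516938068117
wrist carrier s range [0.0239 0.1062]
t 13.5 tcp s,t,z -0.07235466370362241 5.233589386715961e-05 0.1968700487855751 F along,across,z 0.9227064717716478 0.08244826934317914 0.58783362473414
top carrier s range [0.0254 0.1687]
0.000:10 0.005:10 0.010:11 0.015:12 0.020:13 0.025:26 0.030:28 0.035:63 0.040:63 0.045:29 0.050:26 0.055:26 0.060:56 0.065:63 0.070:63 0.075:59 0.080:26 0.085:26 0.090:63 0.095:63 0.100:63 0.105:63 0.110:26 0.115:27 0.120:63 0.125:63 0.130:63 0.135:63 0.140:26 0.145:27 0.150:63 0.155:64 0.160:64 0.165:64 0.170:62 0.175:27 0.180:28 0.185:28 0.190:1 0.195:0 
ratchet [[0.6622, -0.047, 0.0039]]
loose_socket [[0.4542, -0.0375, 0.0021]]
grease_tub [[0.4824, 0.1577, -0.003]]
spanner [[0.7364, -0.0411, 0.0023]]
rear_face [[0.5639, 0.0025, 0.0191]]
stop_face [[0.5909, 0.1455, 0.0172]]
```

View pics/t7.png

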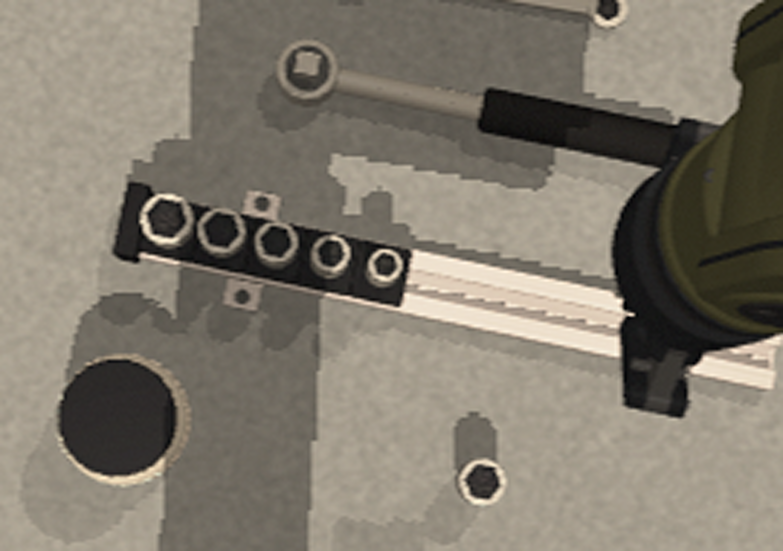

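View pics/w7.png

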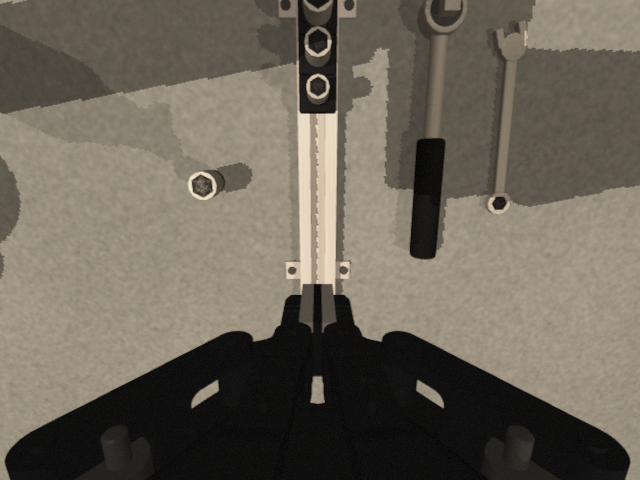

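In the crop the front carrier is right against the cap at (135, 220) with no bare rail between. The five carriers run unbroken to (408, 275), and the bystanders are where they were. The gripper is clear at z ≈ 0.2 m, so I'll hand in.

```bash
python3 -c "
from plant import *
print(close_job())"
```

```text
the job is handed in; nothing more can be done
None
```

The five sockets are closed up against the black end cap, and I handed the job in at about 13.5 s on the robot's clock. With the gripper shut, I pushed low on the last carrier from the open end and slid the touching row about 112 mm.

- **On the stop:** At the end the fingers stopped advancing, and the push force rose to about 9 N when I pressed a little more. I then backed off slowly along the rail and lifted clear.
- **Final picture:** The row's rear face is about 151 mm from the stop face by depth, against 150 mm nominal, which is within the camera's error. I saw no gap to the cap or between carriers.
- **Neighbours:** The ratchet, loose socket, tub and spanner are at their starting positions to within the 4 mm measuring noise.
- **Mistakes and disagreements:** My first approach move went about 110 mm too far back through a sign slip. It was up in free air and touched nothing. The detector's sideways readings of the rear and stop faces were about 4 mm off my depth fit of the rail, so I used the depth fit.

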